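# Proof-pull a glued pendant cap on the bench pull tester

### The job

Proof-test the glued cap of the agate stone in the bench pull tester. First turn the black take-up knob in small steps until the red pointer, with the handle at rest, stands on the black zero line of the white scale, and let go of the knob; then draw the stirrup handle out against its spring until the red pointer stands in the green band of the load marker, never letting it reach the marker's red line, and keep it there for more than two seconds. Finish while still gripping the handle with the pointer in the green band, and leave the glue bottle, pliers, loupe, spare stone and marker pen where they are.

Things in the scene. Friction and masses are not known exactly. Their poses are not given: they have to be found in the camera images.
- pull_tester: Bench pull tester, fixed: blue base plate 350 x 145 x 12 mm, x -215 to +135, y -80 to +65 mm. Origin on the table; +x is the way the handle is drawn out, z up. Along x at y = 0, axis 43 mm high: stone on its carriage (x -162), spring barrel 23 mm thick in two bearing blocks (61 mm high), draw bar, stirrup handle. Scale bar at y -45 to -69, 42 mm high
- knob_grip (a point): Middle of the black round knurled take-up knob (30 mm across, 18 mm high) on its upright axis, 90 mm above the table, at tester x -162, y +39.5 mm. The bracket under it is 64 mm high, the rest near it lower. Counter-clockwise from above drives carriage, barrel, handle and pointer along +x, 6 mm per rad; clockwise drives them back. Stiff (0.14 N m); stays where left, even under the spring's load
- clamp_carriage (a joint): Place of the stone's carriage along tester x (m), moved by the knob only: 0 when the unloaded pointer rests exactly on the zero line, negative when the pointer stands short of it (toward the stone), positive beyond. Starts 5 to 12 mm short. Range -16 to +10 mm
- pointer_tip (a point): Tip of the red pointer on the draw bar, 2 mm wide; it moves along the tester's x over the scale, 4 mm above it. Its place = zero line + clamp_carriage + draw_bar
- zero_line (a point): Middle of the zero line, the full-width black line 3 mm wide on the white scale, at x = +42 mm, y = -56 mm, 42.5 mm above the table; its axes are those of the tester. The pointer is on it when it differs by less than 1.5 mm in x
- load_marker: Load marker clamped on the scale bar, white, 26 mm long, with a green band 6 mm wide and a red line 10 mm farther out (+x). Its origin is on the middle of the green band, in line with the pointer tip, and its axes are those of the tester; 28 to 50 mm beyond the zero line from start to start. The pointer is in the band when it is within 3 mm of the origin in x
- stirrup: Stirrup handle on the draw bar. Origin in the middle of its crossbar, 43 mm above the table, at tester x +115 mm when zeroed and at rest, y 0; axes as the tester's. Crossbar along y, 13 mm thick, 54 mm free between the side arms; from its centre 69 mm free on its -x side, nothing at +x, 31 mm down to the base plate. Take it from above, one finger on either x side of the bar
- draw_bar (a joint): How far the draw bar is pulled out of the spring barrel, in m: 0 at rest, grows as it is drawn along +x, range 0 to 70 mm. Its spring pulls it back with 2.2 N at rest and 0.18 N more per mm
- glue_bottle: Small standing glue bottle, 46 mm across, 144 mm high, loose; origin under its centre. Bystander
- loupe: Black and silver folding loupe, 30 x 58 x 14 mm, lying loose; origin under its centre. Bystander
- pliers: Red-handled pliers, 147 x 36 x 10 mm, lying loose; origin under their centre. Bystander
- spare_stone: Banded agate spindle stone, 22 x 52 x 19 mm, lying loose; origin under its centre. Bystander
- marker_pen: Black marker pen, 14 x 136 x 14 mm, lying loose; origin under its centre. Bystander

How it is judged:
By the outcome, as a careful person would: the job done as asked, in the order asked, and still so for the second after the job is handed in, while the arm keeps its last pose, push and grip.
It also fails if it takes over 64 s, if anything falls off the work surface, if the arm or the gripper's body presses on something with over 40 N, if the wrist force passes 120 N, or if a joint passes its speed limit or range.

### The arm

A 7-joint arm with a two-finger parallel gripper is mounted at the origin on a cart in front of the work surface, level with it; the furniture and walls round the work are solid. World frame = base frame: x ahead of the robot, y to its left, z up, the work surface at z = 0. Lengths are in mm, angles in rad, forces in N, time in s.
With the tool pointing down it reaches from about 400 to 875 mm from the base axis. Payload 4.4 kg.
Tool frame: the origin (TCP) lies midway between the tips of the shut fingers; the grasp point (between the pads) lies 19 mm behind it (ctrl.grip_point_offset is the distance from the TCP to the grasp point, in mm); z points along the fingers, y is the line along which they close (so a half turn about z gives the same grasp; the last joint's range is limited). The gripper opens to 85 mm and grips with 20 to 120 N. Pads are 22 mm wide; open, the fingers measure 114 mm over their backs; the gripper's body (76 mm by 85 mm) begins 54 mm behind the grasp point. The pads swing forward as they close: fully open they stand 13 mm farther back than shut.
Start: joints at [-1.256, 0.628, 0.038, 1.517, -0.027, 0.996, -0.02], TCP at [241.559, 603.463, 231.313] pointing down, gripper open.
Joint ranges: [-3.06, 3.06], [-0.37, 2.12], [-1.25, 1.32], [0.18, 2.47], [-1.1, 4.24], [0.23, 1.98], [-2.94, 2.94]. Speed limits (rad/s): [2.57, 2.57, 3.14, 3.14, 3.14, 3.14, 3.14].

### API

Orientations are given as [roll, pitch, yaw] about the fixed x, y, z axes, in that order (R = Rz(yaw) Ry(pitch) Rx(roll)).
In Python, from cell import ctrl gives the robot as it stands.
- The arm moves only by the shell command python3 nudge.py FILE, which reads ROWS from the file FILE. ROWS is a JSON list of rows, 1 to 12 of them, each written [[dx, dy, dz], [rx, ry, rz], opening]: dx, dy, dz in shares of the most that a row can go, 1 being 50 mm, then a rotation vector rx, ry, rz in parts of the range, where 1.0 means 180 degrees, then the finger opening in mm; each row shifts and turns the commanded pose from where the row before left it, along the tool's axes as they then stand; what a row does not reach is not made up. A row lasts 1/10 s, in which the tool goes at most 50 mm and 0.15 rad, less where a joint would pass 70% of its speed; a pose out of reach is approached as far as the arm can. The fingers move at their own pace and stop on an object; the grip force is fixed at half the most. Time passes only in rows, so rows that do not move let the fingers close. It prints the time, the measured TCP pose, the force, the opening and the grip force at its end. Input that does not fit is refused with a message, and nothing moves.
- ctrl.read_state(): the state, without advancing time (a new reading comes with each control period).
- ctrl.get_image(name): name is "side" or "top"; returns the picture (400x640x3 uint8, blue, green, red); there is no depth.
- ctrl.calibration(name): a dict with "fx", "fy", "cx", "cy" (pixels), "k1" (the pictures are not rectified: a ray, as slopes to the right and down, at radius r is drawn at 1 + k1 r^2 times it, then the intrinsics apply), "rvec" (rotation vector, rad) and "tvec" (3), from world to camera coordinates, as OpenCV has them. Camera axes: x right, y down, z forward; pixel columns grow to the right and rows downward; lengths in mm; the calibration is good to about 2 mm. A picture is of the moment at which its call begins. calibration takes no time and is no camera call.
- ctrl.finish_job(): hands the job in; it is judged then, once.
The state is a dict: "clock": time; "qpos": joint angles; "qd": joint speeds; "tau": joint torques, N m; "eef_pos": TCP position; "tool_rot": TCP orientation; "force": force on the tool from outside, world axes, zero at the start; "torque": the same for the moment, N m; "width": finger opening in mm; "gripper_force": force on a finger pad.
Only numpy, scipy, OpenCV 4.12 (cv2) and the standard library are available. Lean on these libraries where they do the work, as an engineer would, in place of code of your own. Each camera call takes 0.05 s, during which the arm holds its last target. There are 200 camera calls.

## Working session

There is one attempt and no reset: what is moved stays moved. The work goes in short steps, Python scripts to look and compute and a shell command to move; the robot and the scene stay as the last step left them, time stands still between calls to the robot, and variables do not carry over. Pictures are saved under pics/ and viewed, at most 10 in all, crops included, and the job is handed in when it is done.

```bash
ls; mkdir -p pics; python3 - <<'E'
from cell import ctrl
import cv2
for n in("top","side"):
    cv2.imwrite(f"pics/{n}0.png",ctrl.get_image(n)); print(ctrl.calibration(n))
s=ctrl.read_state();print(s, ctrl.grip_point_offset)
E
```

```text
cell.py
nudge.py
pics
{'fx': 365.85543665412365, 'fy': 365.85543665412365, 'cx': 320.3542856985642, 'cy': 196.7694716929695, 'k1': -0.0029601797878212716, 'rvec': array([ 2.15034941, -2.1413201 ,  0.0976354 ]), 'tvec': array([  70.67725644,  506.22173426, 1023.47158915])}
{'fx': 421.4671370788611, 'fy': 421.4671370788611, 'cx': 315.1540818685469, 'cy': 195.49233090070035, 'k1': -0.06921376090073281, 'rvec': array([ 0.5796777 , -2.41895651,  1.46468747]), 'tvec': array([461.77492936, 143.26189869, 989.11684906])}
{'clock': 0.1, 'qpos': array([-1.25578988,  0.62928716,  0.03845384,  1.51826116, -0.02698696,
        0.99630165, -0.0199892 ]), 'qd': array([ 6.76685277e-04, -1.47897593e-03,  4.27624527e-04, -1.74568481e-03,
       -5.71252610e-04, -1.92382946e-03,  2.83284525e-05]), 'tau': array([ 3.11725249e-03, -5.64525390e+01,  1.23049300e+00, -1.93970793e+01,
        1.12770169e-02,  5.41179761e-03, -2.83667532e-05]), 'eef_pos': array([241.35688336, 602.92495662, 230.46167572]), 'tool_rot': array([-3.13985396e+00,  3.55231894e-05,  2.76079693e+00]), 'force': array([ 0.01684481, -0.55197686,  0.38184409]), 'torque': array([-0.00389119, -0.01200274,  0.00119888]), 'gripper_force': 0.0, 'width': 85.39681906679994} 18.700000000000003
```

View pics/top0.png

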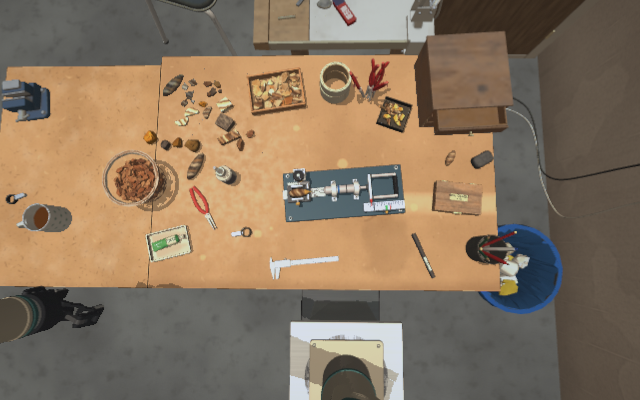

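View pics/side0.png

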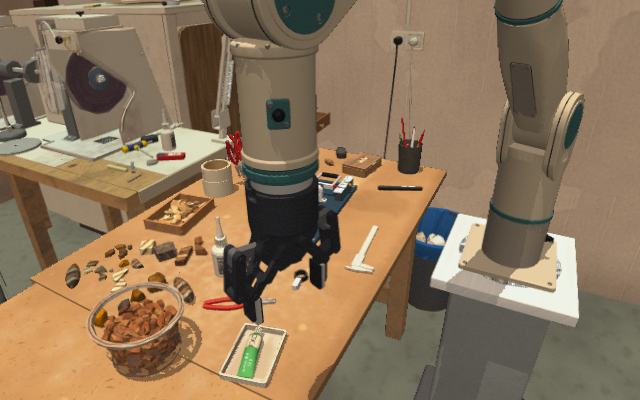

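The top view shows the tester with its plate at about (283-405, 165-221). The stone and knob are on the left near (298,185), and the stirrup and scale are on the right near (383,195), so tester +x is roughly world -y. The glue bottle is at (225,175), pliers (203,207), loupe (242,232) and pen (423,255). In the side view the arm hides much of the tester.

```bash
cat > h.py <<'E'
import numpy as np, cv2
from cell import ctrl
def cal(n):
    c=ctrl.calibration(n); K=np.array([[c['fx'],0,c['cx']],[0,c['fy'],c['cy']],[0,0,1]])
    return K,np.array([c['k1'],0,0,0,0.]),np.array(c['rvec'],float),np.array(c['tvec'],float)
def ray(n,uv):
    K,d,r,t=cal(n); p=cv2.undistortPoints(np.array(uv,float).reshape(-1,1,2),K,d).reshape(-1,2)
    R=cv2.Rodrigues(r)[0]; return -R.T@t, np.c_[p,np.ones(len(p))]@R
def onz(n,uv,z):
    o,d=ray(n,uv); return o+d*((z-o[2])/d[:,2])[:,None]
def proj(n,P):
    K,d,r,t=cal(n); return cv2.projectPoints(np.array(P,float).reshape(-1,1,3),r,t,K,d)[0].reshape(-1,2)
E
python3 - <<'E'
from h import *
im=cv2.imread("pics/top0.png")
hsv=cv2.cvtColor(im,cv2.COLOR_BGR2HSV)
m=cv2.inRange(hsv,(95,60,30),(125,255,140)); roi=np.zeros_like(m); roi[150:235,270:420]=1; m*=roi
m=cv2.morphologyEx(m,cv2.MORPH_OPEN,np.ones((2,2)))
p=cv2.findNonZero(m); r=cv2.minAreaRect(p); b=cv2.boxPoints(r); print(r,b)
# plate-colour outer corner check
w=onz("top",b,12); print(w.round(1)); print([np.linalg.norm(w[i]-w[i-1]).round(1) for i in range(4)])
cv2.imwrite("pics/c1.png",cv2.resize(im[155:230,275:415],None,fx=5.7,fy=5.7,interpolation=cv2.INTER_CUBIC))
E
```

```text
((351.338134765625, 193.39703369140625), (47.321739196777344, 102.46653747558594), 85.60128784179688) [[298.44107 173.73528]
 [400.6058  165.87645]
 [404.2352  213.05879]
 [302.07047 220.91762]]
[[ 576.9  138.8   12. ]
 [ 600.6 -162.8   12. ]
 [ 461.2 -170.5   12. ]
 [ 437.2  126.3   12. ]]
[np.float64(140.3), np.float64(302.5), np.float64(139.6), np.float64(297.8)]
```

View pics/c1.png

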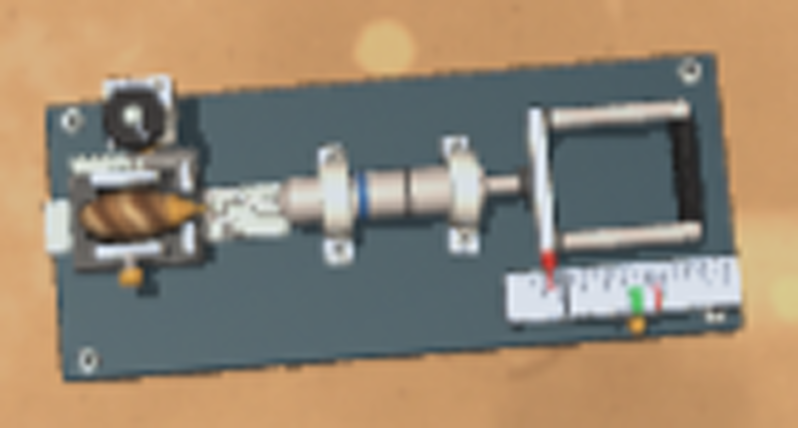

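The enlarged crop shows the plate corners at (47,107), (716,55), (742,332) and (65,382), and the knob at (135,117). The crossbar is at (686,172). The pointer tip is at about (550,285), left of the zero line at (567,297). The green band is at (637,300) and the red line at (658,297).

```bash
cat >> h.py <<'E'
def fullpx(c): return (np.array(c,float)+.5)/5.7-.5+[275,155]
E
python3 - <<'E'
from h import *
w=onz("top",fullpx([(47,107),(716,55),(742,332),(65,382)]),12)[:,:2]
L=np.array([(-215,65),(135,65),(135,-80),(-215,-80)],float)
# rigid fit
a=w-w.mean(0);b=L-L.mean(0);H=b.T@a;U,S,V=np.linalg.svd(H);R=V.T@np.diag([1,np.linalg.det(V.T@U.T)])@U.T
t=w.mean(0)-R@L.mean(0);print("yaw",np.arctan2(R[1,0],R[0,0]),"t",t,"res",(w-(L@R.T+t)).round(1).tolist())
np.savez("pose.npz",R=R,t=t)
for n,c,z in[("knob",(135,117),99),("zero",(567,297),42.5),("green",(637,300),46),("red",(658,297),46),("ptr",(550,285),46),("bar",(686,172),49)]:
    p=onz("top",fullpx([c]),z)[0,:2];print(n,p.round(1),((p-t)@R).round(1))
E
```

```text
yaw -1.4924570982571257 t [530.69572233 -33.07524511] res [[-0.7, -1.1], [-0.5, 0.8], [0.4, 1.9], [0.8, -1.6]]
knob [557.  131.3] [-161.8   39.1]
zero [476.7 -79.8] [ 42.4 -57.5]
green [ 475.  -113.9] [ 76.2 -61.9]
red [ 476.5 -124.3] [ 86.7 -61.2]
ptr [482.3 -71.1] [ 34.1 -51.2]
bar [ 538.5 -138.7] [105.9  -0.4]
```

Careful with the scale: shifts go in shares of 50 mm and turns go in shares of 180 degrees. That gives: 0.15 rad is 0.0477.

```bash
cat >> h.py <<'E'
from scipy.spatial.transform import Rotation as Ro
def W(x,y):
    d=np.load("pose.npz");return d['R']@[x,y]+d['t']
def T(p):
    d=np.load("pose.npz");return (np.asarray(p)[:2]-d['t'])@d['R']
def go(p,yaw):
    s=ctrl.read_state();A=Ro.from_euler('xyz',s['tool_rot']);B=Ro.from_euler('xyz',[np.pi,0,yaw])
    print("pos",s['eef_pos'].round(1),"q7",s['qpos'][6].round(2),"d_before_turn",A.inv().apply(np.array(p)-s['eef_pos']).round(1),"rotvec",(A.inv()*B).as_rotvec().round(3),"d_after_turn",B.inv().apply(np.array(p)-s['eef_pos']).round(1))
E
python3 - <<'E'
from h import *
print("bottle approx",T(onz("top",[(228,180)],0)[0]), onz("top",[(228,180)],0),onz("top",[(220,169)],144))
k=W(-162,39.5);print(k); go([*k,150],1.15)
E
echo '[[[0,0,0],[0,0,0.0477],85],[[0,0,0],[0,0,0.0477],85],[[0,0,0],[0,0,0.0477],85],[[0,0,0],[0,0,0.0477],85],[[0,0,0],[0,0,0.0477],85],[[0,0,0],[0,0,0.0477],85],[[0,0,0],[0,0,0.0477],85],[[0,0,0],[0,0,0.0477],85],[[0,0,0],[0,0,0.0477],85],[[0,0,0],[0,0,0.0477],85],[[0,0,0],[0,0,0.0318],85],[[0,0,0],[0,0,0],85]]' > rows.txt && python3 nudge.py rows.txt
python3 - <<'E'
from h import *
go([*W(-162,39.5),150],1.15)
E
```

```text
bottle approx [-381.6741992    59.20379834] [[559.84845693 352.06161645   0.        ]] [[564.95409228 332.83767016 144.        ]]
[557.39659967 131.51914468]
pos [241.4 602.9 230.5] q7 -0.02 d_before_turn [-468.6 -320.    81. ] rotvec [-1.000e-03  1.000e-03  1.611e+00] d_after_turn [-301.2  481.    80.5]
clock: 1.3
eef_pos: [241.2, 603.2, 230.7]
tool_rot: [3.141, 0.001, 1.161]
force: [-0.3, -0.4, 0.4]
width: 85.0
gripper_force: 0.0
pos [241.2 603.2 230.7] q7 -1.35 d_before_turn [-306.5  478.    81.3] rotvec [0.001 0.001 0.011] d_after_turn [-301.4  481.3   80.7]
```

To row units: 39.8 mm is 0.796, -25.5 mm is -0.51.

```bash
echo '[[[-0.51,0.796,0],[0,0,0],85],[[-0.51,0.796,0],[0,0,0],85],[[-0.51,0.796,0],[0,0,0],85],[[-0.51,0.796,0],[0,0,0],85],[[-0.51,0.796,0],[0,0,0],85],[[-0.51,0.796,0],[0,0,0],85],[[-0.51,0.796,0],[0,0,0],85],[[-0.51,0.796,0],[0,0,0],85],[[-0.51,0.796,0],[0,0,0],85],[[-0.51,0.796,0],[0,0,0],85],[[-0.51,0.796,0],[0,0,0],85],[[-0.51,0.796,0],[0,0,0],85]]' > rows.txt && python3 nudge.py rows.txt
echo '[[[0,0,0.7],[0,0,0],85],[[0,0,0.7],[0,0,0],85],[[0,0,0],[0,0,0],85],[[0,0,0],[0,0,0],85]]' > rows.txt && python3 nudge.py rows.txt
python3 - <<'E'
from h import *
go([*W(-162,39.5),73],1.15)
im=ctrl.get_image("side");cv2.imwrite("pics/side1.png",im);print(proj("side",[[*W(-162,39.5),90],[*W(42,-56),42.5]]))
E
```

```text
clock: 2.5
eef_pos: [558.3, 130.8, 231.3]
tool_rot: [-3.141, -0.0, 1.164]
force: [0.6, 0.9, 0.3]
width: 85.1
gripper_force: 0.0
clock: 2.9
eef_pos: [557.5, 132.5, 161.4]
tool_rot: [-3.141, 0.001, 1.162]
force: [0.5, 0.7, -0.4]
width: 85.1
gripper_force: 0.0
pos [557.5 132.5 161.4] q7 -0.34 d_before_turn [-0.8  0.4 88.4] rotvec [-0.001  0.001  0.012] d_after_turn [-0.9  0.3 88.4]
[[277.99270272 197.30732226]
 [340.17743589 187.11446134]]
```

View pics/side1.png

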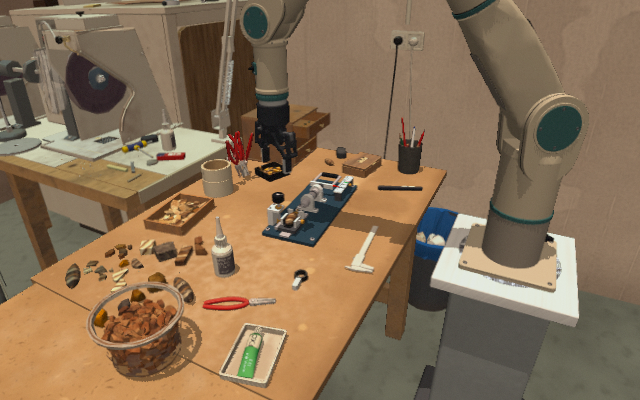

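The black knob top is at about (278,198), which matches the projection, and the gripper hangs directly above it. I'll lower it and grip.

To row units: 30 mm is 0.6, 28 mm is 0.56.

```bash
echo '[[[-0.016,0.008,0.6],[0,0,0],85],[[0,0,0.6],[0,0,0],85],[[0,0,0.56],[0,0,0],85],[[0,0,0],[0,0,0],60],[[0,0,0],[0,0,0],30],[[0,0,0],[0,0,0],20],[[0,0,0],[0,0,0],20],[[0,0,0],[0,0,0],20],[[0,0,0],[0,0,0],20]]' > rows.txt && python3 nudge.py rows.txt
```

```text
clock: 3.85
eef_pos: [557.2, 132.7, 75.5]
tool_rot: [-3.14, -0.002, 1.162]
force: [-3.5, 1.1, 8.8]
width: 28.4
gripper_force: 58.5
```

To row units: -0.1 rad is -0.0318.

```bash
echo '[[[0,0,0],[0,0,-0.0318],20],[[0,0,0],[0,0,-0.0318],20],[[0,0,0],[0,0,-0.0318],20],[[0,0,0],[0,0,-0.0318],20],[[0,0,0],[0,0,-0.0318],20],[[0,0,0],[0,0,-0.0318],20],[[0,0,0],[0,0,0],20],[[0,0,0],[0,0,0],20]]' > rows.txt && python3 nudge.py rows.txt
cat >> h.py <<'E'
def ptr(n):
    """pointer tip / zero / green / red by colour in the top view, tester x"""
    im=ctrl.get_image("top");cv2.imwrite(f"pics/t{n}.png",im)
    S=8;o=np.array([360,195]);c=cv2.resize(im[195:218,360:412],None,fx=S,fy=S,interpolation=cv2.INTER_CUBIC)
    cv2.imwrite(f"pics/z{n}.png",cv2.resize(c,None,fx=1.5,fy=1.5))
    hsv=cv2.cvtColor(c,cv2.COLOR_BGR2HSV)
    red=cv2.inRange(hsv,(0,110,90),(8,255,255))|cv2.inRange(hsv,(172,110,90),(180,255,255));gr=cv2.inRange(hsv,(40,90,60),(80,255,255))
    for nm,m in(("red",red),("green",gr)):
        k,_,st,ce=cv2.connectedComponentsWithStats(m)
        for i in range(1,k):
            if st[i,4]>60:
                q=(ce[i]+.5)/S-.5+o;print(nm,st[i,4],q.round(1),"tester",T(onz("top",[q],46)[0]).round(2))
E
python3 -c "
from h import *
ptr(1)"
```

```text
clock: 4.65
eef_pos: [557.2, 132.7, 75.5]
tool_rot: [3.141, -0.002, 1.762]
force: [-4.2, 0.9, 9.5]
width: 28.1
gripper_force: 58.9
red 619 [372.3 200.9] tester [ 38.45 -40.93]
green 457 [386.2 207.3] tester [ 75.8  -62.16]
```

View pics/z1.png

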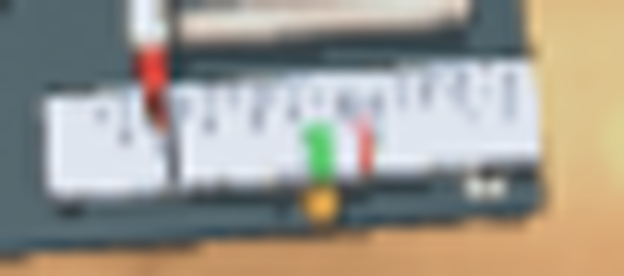

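The pointer's red tip is at about (157,115), still left of the full-width zero line at about (171,150). The green band is at (320,150) and the red line at (365,150). I'll measure sub-pixel with x-profiles.

```bash
cat >> h.py <<'E'
def prof(im,ys,z,x0,x1,f):
    xs=np.arange(x0,x1,.25);g=np.array([[[*W(x,y),z] for x in xs] for y in ys])
    p=proj("top",g).reshape(len(ys),len(xs),2).astype(np.float32)
    a=f(cv2.remap(im,p[...,0],p[...,1],cv2.INTER_CUBIC).astype(float)).mean(0)
    a=np.clip(a-np.median(a),0,None);i=a.argmax();s=slice(max(0,i-20),i+21)
    return round(float((a[s]*xs[s]).sum()/a[s].sum()),2),round(float(a.max()),0)
def meas(im):
    red=lambda c:c[...,2]-c[...,:2].max(-1); grn=lambda c:c[...,1]-c[...,[0,2]].max(-1); dk=lambda c:255-c.max(-1)
    return dict(ptr=[prof(im,[y],46.5,20,70 if y>-54 else 50,red) for y in(-44,-46,-48,-50,-52)],
      zero=[prof(im,[y],42.5,34,52,dk) for y in(-61,-63,-65)],
      green=[prof(im,[y],42.5,60,100,grn) for y in(-58,-60,-62,-64)],red=[prof(im,[y],42.5,70,110,red) for y in(-58,-60,-62,-64)])
E
python3 - <<'E'
from h import *
for n in("top0","t1"):
    for k,v in meas(cv2.imread(f"pics/{n}.png")).items(): print(k,v)
E
```

```text
ptr [(34.11, 112.0), (34.02, 106.0), (34.07, 92.0), (34.1, 77.0), (34.3, 76.0)]
zero [(41.72, 115.0), (41.64, 118.0), (41.47, 92.0)]
green [(76.3, 96.0), (76.42, 104.0), (76.52, 107.0), (76.53, 105.0)]
red [(87.1, 89.0), (87.34, 107.0), (87.27, 108.0), (87.0, 111.0)]
ptr [(38.36, 127.0), (38.12, 101.0), (38.24, 75.0), (38.63, 75.0), (39.07, 69.0)]
zero [(41.73, 114.0), (41.65, 118.0), (41.48, 92.0)]
green [(76.28, 99.0), (76.44, 107.0), (76.55, 111.0), (76.54, 109.0)]
red [(87.12, 87.0), (87.32, 106.0), (87.21, 107.0), (86.99, 113.0)]
```

To row units: -0.1 rad is -0.0318.

```bash
echo '[[[0,0,0],[0,0,-0.0318],20],[[0,0,0],[0,0,-0.0318],20],[[0,0,0],[0,0,-0.0318],20],[[0,0,0],[0,0,-0.0318],20],[[0,0,0],[0,0,-0.0318],20],[[0,0,0],[0,0,0],20],[[0,0,0],[0,0,0],20]]' > rows.txt && python3 nudge.py rows.txt
python3 - <<'E'
from h import *
im=ctrl.get_image("top");cv2.imwrite("pics/t2.png",im)
for k,v in meas(im).items(): print(k,v)
E
```

```text
clock: 5.4
eef_pos: [557.2, 132.7, 75.5]
tool_rot: [3.141, -0.001, 2.262]
force: [-4.5, 2.1, 8.8]
width: 28.1
gripper_force: 59.0
ptr [(41.3, 103.0), (41.39, 74.0), (41.92, 81.0), (41.94, 89.0), (42.05, 73.0)]
zero [(41.71, 116.0), (41.64, 120.0), (41.46, 94.0)]
green [(76.3, 97.0), (76.43, 106.0), (76.52, 109.0), (76.54, 106.0)]
red [(87.11, 88.0), (87.32, 107.0), (87.24, 109.0), (86.99, 112.0)]
```

To row units: -0.04 rad is -0.0127.

```bash
echo '[[[0,0,0],[0,0,-0.0127],20],[[0,0,0],[0,0,0],20],[[0,0,0],[0,0,0],20]]' > rows.txt && python3 nudge.py rows.txt
python3 - <<'E'
from h import *
im=ctrl.get_image("top");cv2.imwrite("pics/t3.png",im)
for k,v in list(meas(im).items())[:2]: print(k,v)
cv2.imwrite("pics/z3.png",cv2.resize(im[195:218,360:412],None,fx=15,fy=15,interpolation=cv2.INTER_CUBIC))
E
```

```text
clock: 5.75
eef_pos: [557.2, 132.7, 75.5]
tool_rot: [3.141, -0.001, 2.302]
force: [-4.0, 1.8, 10.0]
width: 27.7
gripper_force: 58.9
ptr [(41.47, 109.0), (41.74, 82.0), (42.09, 88.0), (41.84, 91.0), (41.94, 78.0)]
zero [(41.72, 113.0), (41.65, 118.0), (41.48, 94.0)]
```

View pics/z3.png

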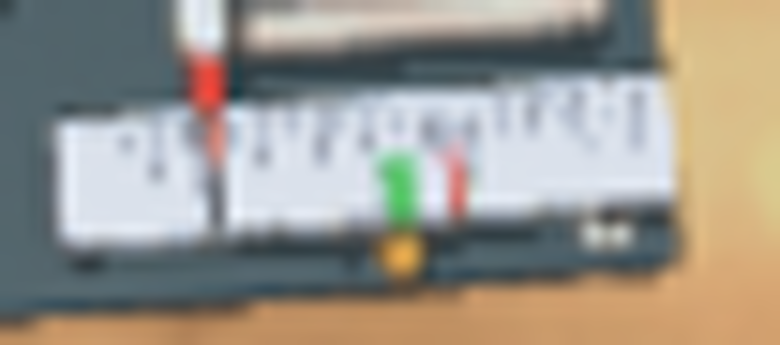

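The red pointer tip at about (213,140) runs straight into the zero line at (216,190), so it is on zero. I'll release the knob, lift, and turn towards the stirrup.

To row units: -40 mm is -0.8, -30 mm is -0.6.

```bash
echo '[[[0,0,0],[0,0,0],85],[[0,0,0],[0,0,0],85],[[0,0,0],[0,0,0],85],[[0,0,0],[0,0,0],85],[[0,0,0],[0,0,0],85],[[0,0,-0.6],[0,0,0],85],[[0,0,-0.8],[0,0,0],85],[[0,0,-0.6],[0,0,0],85]]' > rows.txt && python3 nudge.py rows.txt
echo '[[[0,0,0],[0,0,0.0477],85],[[0,0,0],[0,0,0.0477],85],[[0,0,0],[0,0,0.0477],85],[[0,0,0],[0,0,0.0477],85],[[0,0,0],[0,0,0.0477],85],[[0,0,0],[0,0,0.0477],85],[[0,0,0],[0,0,0.0477],85],[[0,0,0],[0,0,0.0477],85]]' > rows.txt && python3 nudge.py rows.txt
echo '[[[0,0,0],[0,0,0.0477],85],[[0,0,0],[0,0,0.0477],85],[[0,0,0],[0,0,0.0477],85],[[0,0,0],[0,0,0.0477],85],[[0,0,0],[0,0,0.0477],85],[[0,0,0],[0,0,0.0477],85],[[0,0,0],[0,0,0.0395],85],[[0,0,0],[0,0,0],85]]' > rows.txt && python3 nudge.py rows.txt
python3 - <<'E'
from h import *
im=ctrl.get_image("top");cv2.imwrite("pics/t4.png",im)
for k,v in list(meas(im).items())[:2]: print(k,v)
print(W(115,0));go([*W(115,0),120],0.078)
# crossbar check: dark bar, on profile along x at z=49
dk=lambda c:255-c.max(-1)
print([prof(im,[y],49,104,126,dk) for y in(-12,0,12)])
E
```

```text
clock: 6.6
eef_pos: [558.0, 131.5, 174.9]
tool_rot: [3.141, 0.0, 2.301]
force: [1.0, -0.9, 1.0]
width: 85.1
gripper_force: 0.0
clock: 7.4
eef_pos: [557.6, 131.5, 173.2]
tool_rot: [-3.141, 0.0, 1.095]
force: [-0.4, -0.3, -1.4]
width: 85.0
gripper_force: 0.0
clock: 8.2
eef_pos: [557.5, 131.7, 173.0]
tool_rot: [3.141, 0.001, 0.077]
force: [0.2, 0.4, 1.3]
width: 85.0
gripper_force: 0.0
ptr [(41.51, 112.0), (41.75, 84.0), (42.1, 89.0), (41.86, 91.0), (41.9, 78.0)]
zero [(41.74, 113.0), (41.65, 118.0), (41.48, 94.0)]
[ 539.69552167 -147.72254605]
pos [557.5 131.6 173. ] q7 -1.23 d_before_turn [-40.  277.   53.2] rotvec [0.001 0.    0.002] d_after_turn [-39.5 277.1  53. ]
[(109.27, 20.0), (109.41, 14.0), (109.58, 12.0)]
```

To row units: 46.2 mm is 0.924, 46 mm is 0.92.

```bash
echo '[[[-0.132,0.924,0],[0,0,0],85],[[-0.132,0.924,0],[0,0,0],85],[[-0.132,0.924,0],[0,0,0],85],[[-0.132,0.924,0],[0,0,0],85],[[-0.132,0.924,0],[0,0,0],85],[[-0.132,0.92,0],[0,0,0],85],[[0,0,0.6],[0,0,0],85],[[0,0,0.4],[0,0,0],85],[[0,0,0],[0,0,0],85],[[0,0,0],[0,0,0],85]]' > rows.txt && python3 nudge.py rows.txt
python3 - <<'E'
from h import *
go([*W(115,0),26],0.078)
im=ctrl.get_image("side");print(proj("side",[[*W(115,0),43]]));cv2.imwrite("pics/s5.png",cv2.resize(im[120:240,260:400],None,fx=5,fy=5))
E
```

```text
clock: 9.25
eef_pos: [539.5, -147.8, 123.5]
tool_rot: [-3.141, 0.0, 0.078]
force: [0.7, 0.2, 0.4]
width: 84.6
gripper_force: 0.0
pos [ 539.5 -147.8  123.5] q7 -0.7 d_before_turn [ 0.3  0.  97.5] rotvec [-0.  0.  0.] d_after_turn [ 0.2 -0.  97.5]
[[331.16831025 174.32359132]]
```

View pics/s5.png

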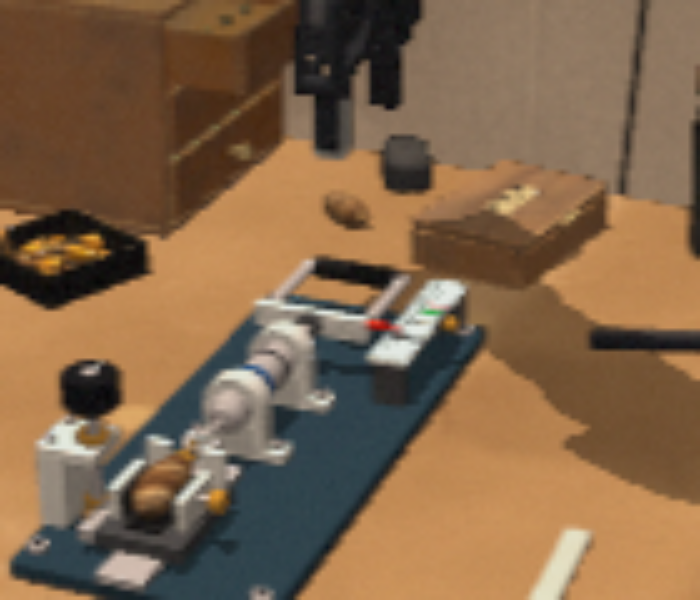

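The crossbar is at about (357,270) in the crop, i.e. full (331,174), matching the projection. The open fingers straddle above it. I'll descend and grip.

To row units: 35 mm is 0.7, 27 mm is 0.54.

```bash
echo '[[[0.004,0,0.7],[0,0,0],85],[[0,0,0.7],[0,0,0],85],[[0,0,0.54],[0,0,0],85],[[0,0,0],[0,0,0],60],[[0,0,0],[0,0,0],30],[[0,0,0],[0,0,0],8],[[0,0,0],[0,0,0],5],[[0,0,0],[0,0,0],5],[[0,0,0],[0,0,0],5],[[0,0,0],[0,0,0],5]]' > rows.txt && python3 nudge.py rows.txt
python3 - <<'E'
from h import *
im=ctrl.get_image("top")
for k,v in list(meas(im).items())[:2]: print(k,v)
E
```

```text
clock: 10.3
eef_pos: [540.5, -147.1, 27.6]
tool_rot: [-3.141, -0.002, 0.077]
force: [-1.3, 1.0, 7.7]
width: 10.9
gripper_force: 58.5
ptr [(29.31, 3.0), (27.12, 2.0), (26.65, 4.0), (22.52, 3.0), (24.12, 4.0)]
zero [(34.62, 13.0), (34.56, 8.0), (34.8, 4.0)]
```

To row units: 4 mm is 0.08, 2 mm is 0.04.

```bash
echo '[[[0,0.08,0],[0,0,0],5],[[0,0.08,0],[0,0,0],5],[[0,0.08,0],[0,0,0],5],[[0,0.08,0],[0,0,0],5],[[0,0.08,0],[0,0,0],5],[[0,0.08,0],[0,0,0],5],[[0,0.08,0],[0,0,0],5],[[0,0.04,0],[0,0,0],5],[[0,0,0],[0,0,0],5],[[0,0,0],[0,0,0],5]]' > rows.txt && python3 nudge.py rows.txt
python3 - <<'E'
from h import *
print(T([540.5,-147.1]),T(ctrl.read_state()['eef_pos']))
for n in("top","side"):cv2.imwrite(f"pics/{n}6.png",ctrl.get_image(n))
a=cv2.imread("pics/side6.png");b=cv2.imread("pics/top6.png")
f=lambda im:cv2.resize(im,(780,295),interpolation=cv2.INTER_CUBIC)
cv2.imwrite("pics/c6.png",np.vstack([f(a[170:200,310:390]),f(b[180:220,340:446])]))
E
```

```text
clock: 11.35
eef_pos: [542.6, -174.1, 27.6]
tool_rot: [-3.136, -0.001, 0.079]
force: [-0.4, 7.8, 10.1]
width: 10.6
gripper_force: 58.8
[114.44232104   0.85073095] [141.50703257   0.86724735]
```

View pics/c6.png

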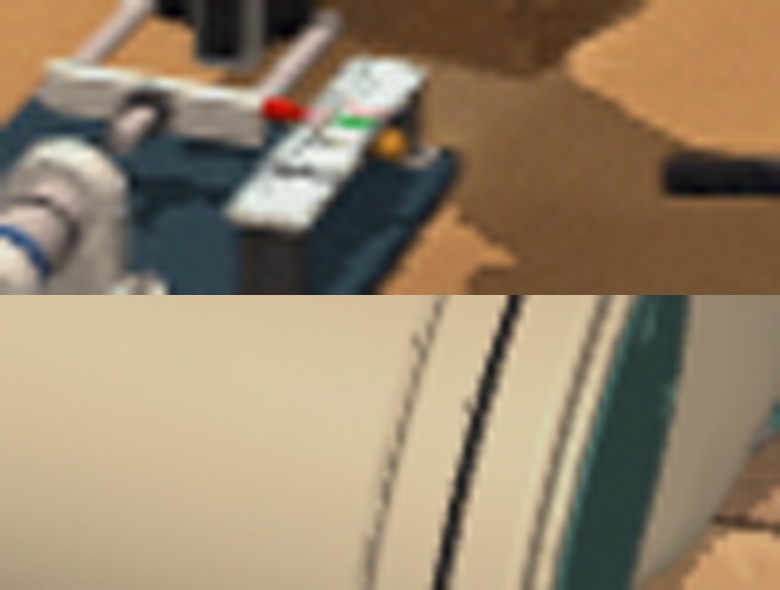

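The side crop (top half) shows the red pointer tip at (300,112). Allowing for its 4 mm height above the scale, it is about 7 mm short of the green band at (353,122). The top view is hidden by the arm. The TCP has been drawn 27.1 mm of the roughly 34.8 mm needed.

To row units: 2 mm is 0.04, 1 mm is 0.02.

```bash
echo '[[[0,0.04,0],[0,0,0],5],[[0,0.04,0],[0,0,0],5],[[0,0.04,0],[0,0,0],5],[[0,0.02,0],[0,0,0],5],[[0,0,0],[0,0,0],5],[[0,0,0],[0,0,0],5],[[0,0,0],[0,0,0],5]]' > rows.txt && python3 nudge.py rows.txt
python3 - <<'E'
from h import *
print(T(ctrl.read_state()['eef_pos']))
a=ctrl.get_image("side");cv2.imwrite("pics/side7.png",a);b=cv2.imread("pics/side6.png")
# red pointer / green band x from vertical pixel centroids in side view, ray onto height plane
for im in(b,a):
    c=cv2.resize(im[170:195,325:365],None,fx=8,fy=8,interpolation=cv2.INTER_CUBIC);h=cv2.cvtColor(c,cv2.COLOR_BGR2HSV)
    for nm,m,z in(("red",cv2.inRange(h,(0,150,120),(7,255,255))|cv2.inRange(h,(174,150,120),(180,255,255)),46.5),("green",cv2.inRange(h,(45,90,60),(80,255,255)),42.5)):
        k,_,st,ce=cv2.connectedComponentsWithStats(m)
        for i in range(1,k):
            if st[i,4]>40: q=(ce[i]+.5)/8-.5+[325,170];print(nm,st[i,4],q.round(2),T(onz("side",[q],z)[0]).round(1))
f=lambda im:cv2.resize(im,(780,292),interpolation=cv2.INTER_CUBIC)
cv2.imwrite("pics/c7.png",np.vstack([f(a[170:195,315:382]),f(b[170:195,315:382])]))
E
```

```text
clock: 12.15
eef_pos: [543.2, -180.3, 27.6]
tool_rot: [-3.135, -0.001, 0.079]
force: [-1.2, 8.3, 10.3]
width: 10.9
gripper_force: 58.8
[147.78818215   0.89464547]
red 462 [338.64 180.6 ] [ 74.  -39.5]
green 185 [345.98 182.02] [ 80.7 -60.5]
red 446 [339.19 179.86] [ 79.4 -39.3]
green 192 [346.02 182.02] [ 80.7 -60.6]
```

View pics/c7.png

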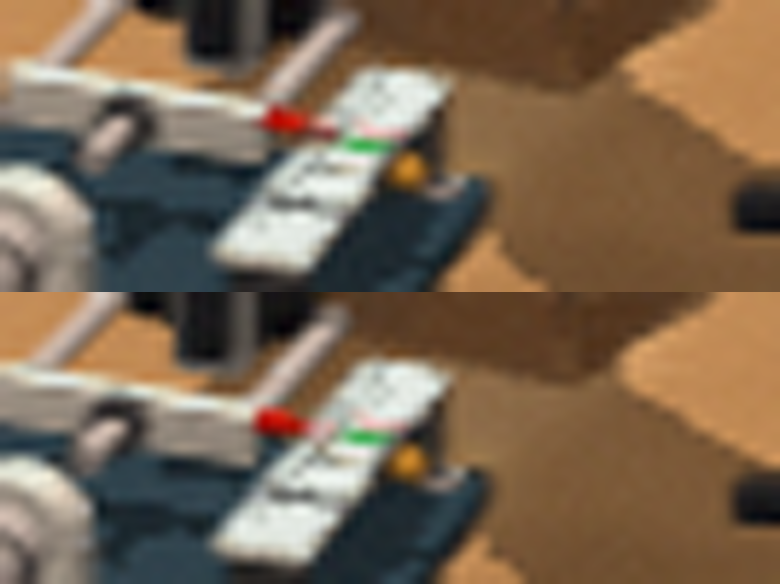

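In the side view the red pointer now measures 79.4 against the green band's 80.7 on the same scale, which agrees with the kinematics: about 1.4 mm short of centre and inside the band. I'll add a touch more and hold.

To row units: 1.2 mm is 0.024.

```bash
echo '[[[0,0.024,0],[0,0,0],5],[[0,0,0],[0,0,0],5],[[0,0,0],[0,0,0],5],[[0,0,0],[0,0,0],5],[[0,0,0],[0,0,0],5],[[0,0,0],[0,0,0],5],[[0,0,0],[0,0,0],5],[[0,0,0],[0,0,0],5],[[0,0,0],[0,0,0],5],[[0,0,0],[0,0,0],5],[[0,0,0],[0,0,0],5],[[0,0,0],[0,0,0],5]]' > rows.txt && python3 nudge.py rows.txt
python3 - <<'E'
from h import *
print(T(ctrl.read_state()['eef_pos']))
im=ctrl.get_image("side");cv2.imwrite("pics/side8.png",im)
c=cv2.resize(im[170:195,325:365],None,fx=8,fy=8,interpolation=cv2.INTER_CUBIC);h=cv2.cvtColor(c,cv2.COLOR_BGR2HSV)
for nm,m,z in(("red",cv2.inRange(h,(0,150,120),(7,255,255))|cv2.inRange(h,(174,150,120),(180,255,255)),46.5),("green",cv2.inRange(h,(45,90,60),(80,255,255)),42.5)):
    k,_,st,ce=cv2.connectedComponentsWithStats(m)
    for i in range(1,k):
        if st[i,4]>40: q=(ce[i]+.5)/8-.5+[325,170];print(nm,st[i,4],q.round(2),T(onz("side",[q],z)[0]).round(1))
E
```

```text
clock: 13.4
eef_pos: [543.2, -181.3, 27.6]
tool_rot: [-3.135, -0.001, 0.079]
force: [-1.5, 9.0, 10.5]
width: 10.6
gripper_force: 58.9
[148.71760357   0.91421242]
red 471 [339.38 179.7 ] [ 80.7 -39.5]
green 198 [345.91 182.02] [ 80.6 -60.3]
```

```bash
for i in 1 2 3; do echo '[[[0,0,0],[0,0,0],5],[[0,0,0],[0,0,0],5],[[0,0,0],[0,0,0],5],[[0,0,0],[0,0,0],5],[[0,0,0],[0,0,0],5],[[0,0,0],[0,0,0],5],[[0,0,0],[0,0,0],5],[[0,0,0],[0,0,0],5],[[0,0,0],[0,0,0],5],[[0,0,0],[0,0,0],5],[[0,0,0],[0,0,0],5],[[0,0,0],[0,0,0],5]]' > rows.txt && python3 nudge.py rows.txt|head -2; done
python3 - <<'E'
from h import *
print(T(ctrl.read_state()['eef_pos']));print(ctrl.finish_job())
E
```

```text
clock: 14.65
eef_pos: [543.2, -181.3, 27.6]
clock: 15.85
eef_pos: [543.2, -181.3, 27.6]
clock: 17.05
eef_pos: [543.2, -181.3, 27.6]
[148.77689233   0.88883649]
the job is handed in; nothing more can be done
None
```

The job is handed in: I zeroed the pointer with the knob and let go. I then drew the handle about 34 mm, which put the pointer within about 0.5 mm of the green band's centre by measurement and well short of the red line. It was held there for over 4 s, and the handle was still gripped at hand-in; no verdict was shown.

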